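Uncap the squeeze-tab sample canister

TASK

Take the cap off the sample canister: squeeze its two side tabs fully in and, keeping them squeezed, turn the cap anticlockwise (seen from above) until you feel it come up against its hidden stop, then lift it straight off. Never force it: do not push hard against the stop, and do not pull while it is still hooked (if it does not come, turn a little back from the stop). Set the cap down without dropping it, right way up and flat on the floor of the steel tray, let go of it, and leave the other things where they are.

Things in the scene. Friction and masses are not known exactly. Their poses are not given: they have to be found in the camera images.
- canister: Aluminium sample canister fixed to the bench: round flange 104 mm across and 8 mm high, body 74 mm across up to a flat shoulder at 70 mm, neck (inside the cap) with its rim at 100 mm. Origin: centre of its underside on the bench, z up. More than 35 N between cap and canister, from pressing, twisting or pulling, counts as forcing it.
- neck_rim (a point): Centre of the canister's neck rim, 100 mm above the bench, under the cap's top; z is the axis the cap turns about. Hidden lugs hold the cap down at first. Turned anticlockwise from above it meets a hidden stiff-sprung stop 27 to 87 degrees from the start (differs each time, only felt): 0.1 N m at first touch, then 0.14 N m more per degree. It lifts off only from 6 degrees before the stop: best 1 to 4 before.
- posts (a point): Top of the canister's lock posts at its +y side, midway between the two, 32.5 mm from the axis, 78 mm above the bench. Each pair (at +y and -y) is two posts 5 x 5 mm, 8 mm high on the shoulder, 12 mm apart, 30 to 35 mm from the axis. At the start a tab's foot sits in each pair (1 mm play) and locks the cap until both tabs are pressed in.
- cap: White round plastic cap, about 100 g, with two grey spring tabs. Origin: centre of its underside, 72 mm above the bench on the canister, axes along the canister's, z up. Skirt 50 mm across, about 1.5 mm radial play on the neck; flat top 33 mm above the origin. The tabs, at its +y and -y, are its handles: gripped from above, fingers closing along its y, they press in and the cap turns and lifts with them.
- cap_grip (a point): Point on the cap's axis, 32 mm above its origin, between the tabs, x and y as the cap's. Tabs: upright flat plates 18 mm wide (x), 3 mm thick, from 12 to 40 mm above the cap's origin, outer faces 66 mm apart when free, 56 mm when fully pressed; a 10 mm wide foot under each. Keep fingertips 8 mm or more above the cap's origin on the canister, to clear the posts. It turns easily until the stop.
- tab_left (a joint): how far the tab at the cap's +y is pressed in, m: 0 free, 0.005 fully in. A spring pushes it out: 3 N to start it, 10.5 N to hold it fully in; it has to be in by at least 0.004 for its foot to pass the posts.
- tab_right (a joint): the same for the tab at the cap's -y
- tray: Shallow steel tray fixed on the bench, 160 mm (its x) by 150 mm (its y), floor 3 mm thick, rim 10 mm high. Origin: centre of its underside, on the bench.
- squat_jar: Bystander, to be left alone: a plain amber glass screw jar, 64 mm across and 75 mm tall, no tabs. Origin: centre of its underside.
- beaker: Bystander, to be left alone: an empty glass beaker, 68 mm across, 85 mm tall. Origin: centre of its underside.
- vial: Bystander, to be left alone: a small glass vial, 26 mm across, 55 mm tall. Origin: centre of its underside.
- reagent: Bystander, to be left alone: a white plastic bottle, 72 mm across, 120 mm tall. Origin: centre of its underside.
- spatula: Bystander, to be left alone: a steel spatula lying flat, 180 mm long. Origin: at the middle of its length, on its underside.
- weight: Bystander, to be left alone: a steel knob weight, 28 mm across, 42 mm tall. Origin: centre of its underside.
- pill_box: Bystander, to be left alone: a small paper box, 60 x 40 x 22 mm. Origin: centre of its underside.

How it is judged:
By the outcome, as a careful person would: the job done as asked, in the order asked, and still so for the second after the job is handed in, with the robot touching nothing.
It also fails if it takes over 67 s, if anything falls off the work surface, if the arm or the gripper's body presses on something with over 40 N, if the wrist force passes 120 N, or if a joint passes its speed limit or range.

ROBOT

A 7-joint arm with a two-finger parallel gripper is mounted at the origin on the work surface. World frame = base frame: x ahead of the robot, y to its left, z up, the work surface at z = 0. Lengths are in m, angles in rad, forces in N, time in s.
With the tool pointing down it reaches from about 0.4 to 0.85 m from the base axis. Payload 10.4 kg.
Tool frame: the origin (TCP) lies between the finger pads; the fingertips stand 11 mm ahead of it and the grasp point (between the pads) lies 8 mm behind it; x points along the fingers, y is the direction in which the jaws open and shut, and the axes are right-handed (so a half turn about x gives the same grasp; the last joint's range is limited). The gripper opens to 87 mm and grips with 3 to 60 N. Pads are 19 mm wide; open, the fingers measure 117 mm over their backs; the gripper's body (75 mm by 190 mm) begins 51 mm behind the grasp point.
Start: joints at [1.149, 0.332, -0.065, 1.46, 0.022, 1.35, -0.088], TCP at [0.243, -0.576, 0.234] pointing down, gripper open.
Joint ranges: [-2.6, 2.6], [-0.5, 2.12], [-1.47, 1.34], [0.16, 2.42], [-1.27, 4.41], [0.06, 2.06], [-2.6, 2.6]. Speed limits (rad/s): [2.22, 2.22, 2.79, 2.79, 3.14, 3.14, 3.14].

INTERFACE

Orientations are given as a unit quaternion [x, y, z, w].
In Python, from bench import * gives the robot as it stands.
- The arm moves only by the shell command python3 -m creep 'ROWS' [FORCE]. ROWS is JSON, a list of rows, each an object of numbers: "rx", "ry", "rz": the turn, a rotation vector about the world's x, y, z in units of 2 pi rad (1.0 is 2 pi rad); "dx", "dy", "dz": the shift along the world's x, y, z in units of 30 mm (1.0 is 30 mm); "fingers": the opening, from -1 (shut) to 1 (fully open), so that 0 is half open. In form: [{"rx": .., "ry": .., "rz": .., "dx": .., "dy": .., "dz": .., "fingers": ..}, ...]. A call has 1 to 10 rows; each row shifts and turns the commanded pose from where the row before left it; what a row does not reach is not made up. A row lasts 1/8 s, in which the tool goes at most 62.5 mm and 10.7 degrees, less where a joint would pass 70% of its speed; a pose out of reach is approached as far as the arm can. A call with a number of a shift or a turn outside -1 to 1 is refused whole. A call with a gripper value outside its range is refused whole. The fingers move at their own pace and stop on an object; FORCE is the grip in N (left out, the last holds). Time passes only in rows, so rows that do not move let the fingers close. It gives the time, the measured TCP pose, the force and the opening at its end, in the units of the state.
- read_state(): the state, without advancing time (a new reading comes with each control period).
- camera(name): name is "side" or "top" or "wrist"; returns (picture, depth): 420x560x3 uint8, red, green, blue; 420x560 float32, m along the optical axis (not along the pixel's ray), 0 where there is no reading.
- calibration(name): a dict with "vertical_fov" (degrees; the focal length in pixels is half the picture's height over the tangent of half this angle, whatever the lens; pixels are square), "cx", "cy" (the principal point, pixels), "rvec" (rotation vector, rad) and "tvec" (3), from world to camera coordinates, as OpenCV has them. Camera axes: x right, y down, z forward; pixel columns grow to the right and rows downward; lengths in m; the calibration is good to about 2 mm. A picture is of the moment at which its call begins: read the wrist's pose just before it. calibration takes no time and is no camera call; for the wrist camera it gives the pose at the moment of the call.
- close_job(): hands the job in, once; it reports no verdict.
The state is a dict: "time": time; "joint_positions": joint angles; "joint_vel": joint speeds; "joint_torque": joint torques, N m; "ee_pos": TCP position; "eef_rot": TCP orientation; "ft_force": force on the tool from outside, world axes, zero at the start; "torque": the same for the moment, N m; "width": finger opening in m.
Only numpy, scipy, OpenCV 4.12 (cv2) and the standard library are available. Lean on these libraries where they do the work, as an engineer would, in place of code of your own. Each camera call takes 0.05 s, during which the arm holds its last target. There are 200 camera calls.

## Working session

There is one attempt and no reset: what is moved stays moved. The work goes in short steps, Python scripts to look and compute and a shell command to move; the robot and the scene stay as the last step left them, time stands still between calls to the robot, and variables do not carry over. Pictures are saved under pics/ and viewed, about 8 in all and at most 12, crops included, and the job is handed in when it is done.

```bash
mkdir -p pics; cat > h.py <<'E'
from bench import *
import numpy as np, cv2
from scipy.spatial.transform import Rotation as R
def cal(n):
    c=calibration(n); Rm=R.from_rotvec(np.ravel(c['rvec'])).as_matrix(); t=np.ravel(c['tvec'])
    f=210/np.tan(np.radians(c['vertical_fov'])/2); return Rm,t,f,c['cx'],c['cy']
def ray(C,u,v,z):
    Rm,t,f,cx,cy=C; o=-Rm.T@t; d=Rm.T@np.array([(u-cx)/f,(v-cy)/f,1]); return o+d*(z-o[2])/d[2]
def proj(C,p):
    Rm,t,f,cx,cy=C; q=Rm@np.array(p)+t; return q[0]/q[2]*f+cx,q[1]/q[2]*f+cy
def cloud(C,D):
    Rm,t,f,cx,cy=C; v,u=np.mgrid[:420,:560]; q=np.stack([(u-cx)/f*D,(v-cy)/f*D,D],-1)
    return (q-t)@Rm
def st():
    s=read_state(); return {k:np.round(s[k],4) for k in('time','ee_pos','eef_rot','ft_force','torque','width')}
E
python3 - <<'E'
from h import *
print(st()); C=cal('top'); I,D=camera('top')
cv2.imwrite('pics/top.png',cv2.resize(I[...,::-1],(784,588)))
np.savez('top.npz',I=I,D=D)
I2,D2=camera('side'); np.savez('side.npz',I=I2,D=D2)
cv2.imwrite('pics/side.png',I2[...,::-1])
print(C,calibration('top'),calibration('side'))
E
```

```text
{'time': np.float64(0.0), 'ee_pos': array([ 0.2425, -0.5756,  0.2327]), 'eef_rot': array([-0.693 , -0.1406,  0.6932, -0.1396]), 'ft_force': array([-0.3111,  0.2086, -0.374 ]), 'torque': array([-0.0029, -0.0425,  0.0348]), 'width': np.float64(0.087)}
(array([[ 0.1186598 , -0.99293424,  0.00119998],
       [-0.96420047, -0.11551446, -0.23869197],
       [ 0.23714404,  0.02716612, -0.97109459]]), array([-0.07425083,  0.58377094,  0.97924681]), np.float64(424.29584784202615), 282.0442436737892, 203.60317713028937) {'vertical_fov': 52.66508340363112, 'cx': 282.0442436737892, 'cy': 203.60317713028937, 'rvec': array([ 2.208414  , -1.95992597,  0.23868395]), 'tvec': array([-0.07425083,  0.58377094,  0.97924681])} {'vertical_fov': 49.22169216743163, 'cx': 276.2353983611464, 'cy': 209.69413733399824, 'rvec': array([ 0.27896705, -2.59088147,  1.51724327]), 'tvec': array([0.53543135, 0.14377512, 1.01603577])}
```

View pics/top.png

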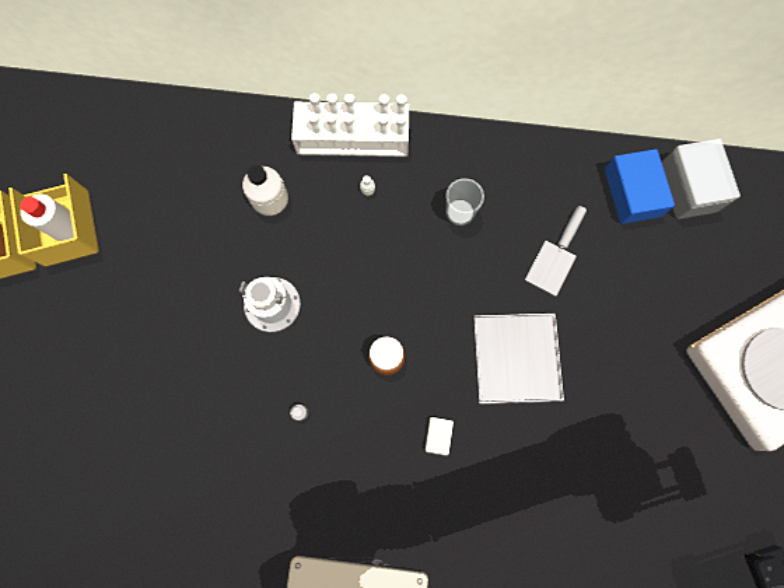

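View pics/side.png

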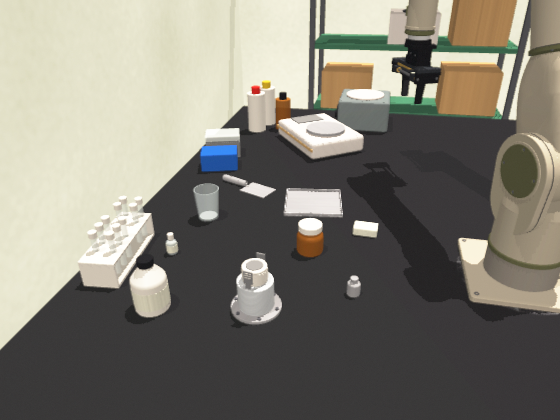

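The top view shows the canister at about (268,300) in the enlarged picture, with tabs at (243,288) and (281,293). The tray is at (518,358), the jar at (387,354), and the reagent bottle at (265,190). The side view agrees.

```bash
python3 - <<'E'
from h import *
C=cal('top'); z=np.load('top.npz'); I,D=z['I'],z['D']; P=cloud(C,D)
cv2.imwrite('pics/c.png',cv2.resize(I[185:245,160:225,::-1],None,fx=9,fy=9,interpolation=cv2.INTER_CUBIC))
w=P[185:245,160:225].reshape(-1,3); 
for a,b in((.108,.118),(.1,.108),(.064,.074),(.004,.012)):
    s=w[(w[:,2]>a)&(w[:,2]<b)]; print(a,b,len(s)); 
    if len(s): print(np.median(s,0).round(4),s.min(0).round(4),s.max(0).round(4))
s=w[(w[:,2]>.108)&(w[:,2]<.118)]; print(s.round(3))
gray=cv2.cvtColor(I,cv2.COLOR_RGB2GRAY); m=np.zeros_like(gray); m[215:295,330:410]=(gray[215:295,330:410]>90)*255
c=max(cv2.findContours(m,0,1)[0],key=cv2.contourArea); r=cv2.minAreaRect(c)
for u,v in cv2.boxPoints(r): print('tray',ray(C,u,v,.008).round(4))
print('traycen',ray(C,*r[0],.006).round(4))
for n,(u,v,zz) in dict(jar=(387,354,.075),reag=(262,178,.12),vial=(367,182,.05),weight=(298,411,.04),canfl=(271,303,.005)).items(): print(n,ray(C,u/1.4,v/1.4,zz).round(3))
E
```

```text
0.108 0.118 47
[0.5418 0.2189 0.1095] [0.5264 0.1866 0.108 ] [0.5547 0.2538 0.1164]
0.1 0.108 323
[0.5409 0.2199 0.1049] [0.5173 0.1871 0.1   ] [0.5656 0.2532 0.108 ]
0.064 0.074 241
[0.523  0.2095 0.0693] [0.5056 0.1837 0.0644] [0.5772 0.2555 0.0739]
0.004 0.012 441
[0.5193 0.199  0.0075] [0.4612 0.1424 0.004 ] [0.6259 0.3184 0.012 ]
[[0.555 0.251 0.11 ]
 [0.551 0.251 0.114]
 [0.552 0.25  0.112]
 [0.549 0.252 0.112]
 [0.55  0.25  0.109]
 [0.552 0.239 0.108]
 [0.554 0.222 0.108]
 [0.554 0.217 0.11 ]
 [0.554 0.215 0.108]
 [0.546 0.251 0.115]
 [0.547 0.25  0.109]
 [0.55  0.229 0.108]
 [0.551 0.221 0.11 ]
 [0.544 0.254 0.11 ]
 [0.545 0.251 0.11 ]
 [0.549 0.219 0.108]
 [0.55  0.207 0.11 ]
 [0.542 0.254 0.109]
 [0.542 0.251 0.109]
 [0.539 0.252 0.113]
 [0.54  0.25  0.11 ]
 [0.544 0.216 0.108]
 [0.539 0.241 0.109]
 [0.541 0.227 0.108]
 [0.543 0.203 0.109]
 [0.544 0.188 0.112]
 [0.536 0.24  0.11 ]
 [0.538 0.229 0.108]
 [0.541 0.19  0.113]
 [0.542 0.188 0.113]
 [0.543 0.187 0.108]
 [0.535 0.231 0.109]
 [0.537 0.212 0.109]
 [0.538 0.207 0.109]
 [0.538 0.205 0.108]
 [0.538 0.189 0.116]
 [0.54  0.188 0.111]
 [0.536 0.205 0.108]
 [0.537 0.19  0.111]
 [0.538 0.188 0.109]
 [0.532 0.216 0.109]
 [0.534 0.189 0.114]
 [0.532 0.192 0.11 ]
 [0.532 0.189 0.111]
 [0.526 0.222 0.109]
 [0.529 0.19  0.113]
 [0.53  0.189 0.109]]
tray [ 0.5641 -0.1533  0.008 ]
tray [ 0.5927 -0.3086  0.008 ]
tray [ 0.4286 -0.3275  0.008 ]
tray [ 0.4013 -0.1777  0.008 ]
traycen [ 0.4955 -0.2423  0.006 ]
jar [ 0.465 -0.006  0.075]
reag [0.741 0.249 0.12 ]
vial [0.786 0.072 0.05 ]
weight [0.353 0.136 0.04 ]
canfl [0.543 0.223 0.005]
```

View pics/c.png

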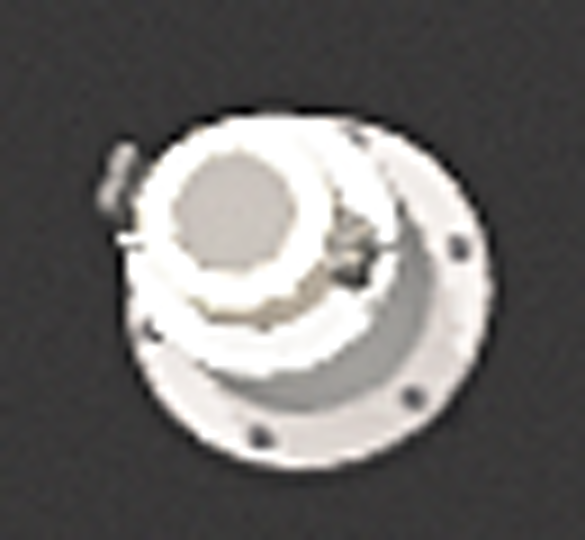

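```bash
python3 - <<'E'
from h import *
s=read_state(); M=R.from_quat(s['eef_rot']).as_matrix(); print(M.round(3), s['joint_positions'])
yaw=np.degrees(np.arctan2(M[1,1],M[0,1])); print('tool y yaw',yaw,'target',np.degrees(np.arctan2(.064,.010)))
print((np.array([.542,.220,.2])-s['ee_pos'])/.03)
E
```

```text
[[-0.001  0.388 -0.922]
 [ 0.001 -0.922 -0.388]
 [-1.    -0.001  0.   ]] [ 1.14940837  0.33282032 -0.06468894  1.46085798  0.02158541  1.34989834
 -0.08850781]
tool y yaw -67.15126345093044 target 81.11934084947976
[ 9.98151461 26.52173158 -1.09419587]
```

```bash
python3 -m creep '[{"dx":0.6,"dy":1,"rz":-0.01,"fingers":1},{"dx":0.6,"dy":1,"rz":-0.01},{"dx":0.6,"dy":1,"rz":-0.01},{"dx":0.6,"dy":1,"rz":-0.01},{"dx":0.6,"dy":1,"rz":-0.01},{"dx":0.6,"dy":1,"rz":-0.01},{"dx":0.6,"dy":1,"rz":-0.01},{"dx":0.6,"dy":1,"rz":-0.01},{"dx":0.6,"dy":1,"rz":-0.008},{"dx":0.6,"dy":1}]'
python3 -m creep '[{"dx":0.3,"dy":1},{"dx":0.3,"dy":1},{"dx":0.3,"dy":1},{"dx":0.3,"dy":1},{"dx":0.3,"dy":1},{"dx":0.3,"dy":1},{"dx":0.2,"dy":1},{"dx":0.2,"dy":1},{"dx":0.2,"dy":1},{"dx":0.2,"dy":1}]'
python3 -m creep '[{"dx":0.2,"dy":1},{"dx":0.2,"dy":1},{"dx":0.2,"dy":1},{"dx":0.2,"dy":1},{"dx":0.3,"dy":0.8},{"dx":0.3,"dy":0.7},{}]'
python3 - <<'E'
from h import *
s=read_state(); M=R.from_quat(s['eef_rot']).as_matrix();print(st(),s['joint_positions'],np.degrees(np.arctan2(M[1,1],M[0,1])))
C=cal('wrist'); I,D=camera('wrist'); np.savez('w1.npz',I=I,D=D)
cv2.imwrite('pics/w1.png',I[...,::-1])
E
```

```text
{'time': np.float64(0.1), 'ee_pos': array([ 0.2426, -0.5757,  0.2328]), 'eef_rot': array([-0.693 , -0.1405,  0.6932, -0.1396]), 'ft_force': array([-0.0149, -0.0398, -0.0775]), 'torque': array([-0.0353, -0.015 , -0.061 ]), 'width': np.float64(0.0872)} [ 1.14940837  0.33282032 -0.06468894  1.46085798  0.02158541  1.34989834
 -0.08850781] -67.15126345093044schema error: expected keys rx, ry, rz, dx, dy, dz, fingers
schema error: expected keys rx, ry, rz, dx, dy, dz, fingers
schema error: expected keys rx, ry, rz, dx, dy, dz, fingers
```

View pics/w1.png

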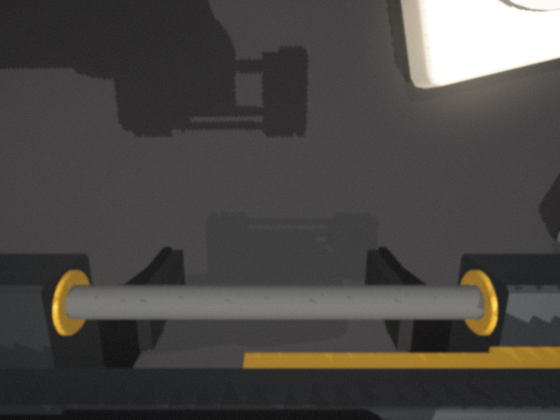

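All keys are required in every row, so nothing moved. The wrist view only shows the empty bench between the fingers at the start pose.

```bash
python3 -m creep '[{"rx":0,"ry":0,"rz":-0.01,"dx":0.6,"dy":1,"dz":0,"fingers":1},{"rx":0,"ry":0,"rz":-0.01,"dx":0.6,"dy":1,"dz":0,"fingers":1},{"rx":0,"ry":0,"rz":-0.01,"dx":0.6,"dy":1,"dz":0,"fingers":1},{"rx":0,"ry":0,"rz":-0.01,"dx":0.6,"dy":1,"dz":0,"fingers":1},{"rx":0,"ry":0,"rz":-0.01,"dx":0.6,"dy":1,"dz":0,"fingers":1},{"rx":0,"ry":0,"rz":-0.01,"dx":0.6,"dy":1,"dz":0,"fingers":1},{"rx":0,"ry":0,"rz":-0.01,"dx":0.6,"dy":1,"dz":0,"fingers":1},{"rx":0,"ry":0,"rz":-0.01,"dx":0.6,"dy":1,"dz":0,"fingers":1},{"rx":0,"ry":0,"rz":-0.008,"dx":0.6,"dy":1,"dz":0,"fingers":1},{"rx":0,"ry":0,"rz":0,"dx":0.6,"dy":1,"dz":0,"fingers":1}]'
```

```text
time: 1.4
ee_pos: [0.4231, -0.2749, 0.2334]
eef_rot: [-0.705, 0.055, 0.705, 0.055]
ft_force: [0.6, -0.4, -0.7]
width: 0.0872
```

```bash
python3 -m creep '[{"rx":0,"ry":0,"rz":0,"dx":0.4,"dy":1,"dz":0,"fingers":1},{"rx":0,"ry":0,"rz":0,"dx":0.4,"dy":1,"dz":0,"fingers":1},{"rx":0,"ry":0,"rz":0,"dx":0.2,"dy":1,"dz":0,"fingers":1},{"rx":0,"ry":0,"rz":0,"dx":0.2,"dy":1,"dz":0,"fingers":1},{"rx":0,"ry":0,"rz":0,"dx":0.2,"dy":1,"dz":0,"fingers":1},{"rx":0,"ry":0,"rz":0,"dx":0.2,"dy":1,"dz":0,"fingers":1},{"rx":0,"ry":0,"rz":0,"dx":0.2,"dy":1,"dz":0,"fingers":1},{"rx":0,"ry":0,"rz":0,"dx":0.2,"dy":1,"dz":0,"fingers":1},{"rx":0,"ry":0,"rz":0,"dx":0.2,"dy":1,"dz":0,"fingers":1},{"rx":0,"ry":0,"rz":0,"dx":0.2,"dy":1,"dz":0,"fingers":1}]'
python3 -m creep '[{"rx":0,"ry":0,"rz":0,"dx":0.2,"dy":1,"dz":0,"fingers":1},{"rx":0,"ry":0,"rz":0,"dx":0.2,"dy":1,"dz":0,"fingers":1},{"rx":0,"ry":0,"rz":0,"dx":0.2,"dy":1,"dz":0,"fingers":1},{"rx":0,"ry":0,"rz":0,"dx":0.2,"dy":1,"dz":0,"fingers":1},{"rx":0,"ry":0,"rz":0,"dx":0.4,"dy":1,"dz":0,"fingers":1},{"rx":0,"ry":0,"rz":0,"dx":0.4,"dy":1,"dz":0,"fingers":1},{"rx":0,"ry":0,"rz":0,"dx":0.2,"dy":0.5,"dz":0,"fingers":1},{"rx":0,"ry":0,"rz":0,"dx":0,"dy":0,"dz":0,"fingers":1}]'
python3 - <<'E'
from h import *
s=read_state(); M=R.from_quat(s['eef_rot']).as_matrix();print(st(),s['joint_positions'],np.degrees(np.arctan2(M[1,1],M[0,1])))
C=cal('wrist'); I,D=camera('wrist'); np.savez('w1.npz',I=I,D=D)
cv2.imwrite('pics/w2.png',I[...,::-1])
P=cloud(C,D); s=P[(P[...,2]>.103)&(P[...,2]<.1065)&(abs(P[...,0]-.542)<.05)&(abs(P[...,1]-.22)<.05)]
print(len(s), s.mean(0),s.min(0),s.max(0)) if len(s) else 0
t=P[(P[...,2]>.1085)&(P[...,2]<.1135)&(abs(P[...,0]-.542)<.05)&(abs(P[...,1]-.22)<.05)]
for g in (t[t[:,1]>.22],t[t[:,1]<.22]):
  if len(g): print(len(g),np.median(g,0),np.percentile(g,2,0),np.percentile(g,98,0))
print(proj(C,(.547,.252,.112)),proj(C,(.537,.188,.112)))
E
```

```text
time: 2.65
ee_pos: [0.4947, 0.0249, 0.2335]
eef_rot: [-0.705, 0.055, 0.705, 0.054]
ft_force: [0.8, -0.5, -0.4]
width: 0.0867
time: 3.65
ee_pos: [0.5485, 0.2196, 0.2332]
eef_rot: [-0.705, 0.054, 0.705, 0.054]
ft_force: [-0.7, -0.0, -0.7]
width: 0.087
{'time': np.float64(3.65), 'ee_pos': array([0.5485, 0.2196, 0.2332]), 'eef_rot': array([-0.7047,  0.0539,  0.7054,  0.0539]), 'ft_force': array([-0.6937, -0.0316, -0.6737]), 'torque': array([-0.0306,  0.0471,  0.0216]), 'width': np.float64(0.087)} [ 0.09090871  0.33192388 -0.68252628  1.52678731  0.21117027  1.35880905
 -2.33294146] -98.74432500738286
2801 [0.54156152 0.22297902 0.10494124] [0.51631329 0.19009915 0.10300209] [0.56573142 0.25412063 0.1064992 ]
99 [0.54474132 0.25416425 0.11140806] [0.53643407 0.25194859 0.10876367] [0.55420283 0.25628808 0.1130525 ]
102 [0.53709882 0.19206526 0.11143001] [0.52801925 0.18961601 0.10936235] [0.54503531 0.19443909 0.11260292]
(np.float64(234.16264679709826), np.float64(216.94861817922353)) (np.float64(318.0919163895295), np.float64(217.16637981422156))
```

View pics/w2.png

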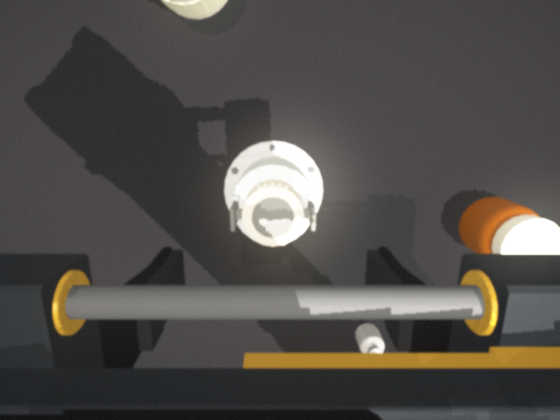

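The cap is centred at about (276,215), with its tabs at (235,216) and (313,216). It is between the fingers in the open-jaw direction. I'll descend partway and refine.

```bash
python3 -m creep '[{"rx":0,"ry":0,"rz":0,"dx":-0.25,"dy":0.1,"dz":-0.8,"fingers":1},{"rx":0,"ry":0,"rz":0,"dx":0,"dy":0,"dz":-0.8,"fingers":1},{"rx":0,"ry":0,"rz":0,"dx":0,"dy":0,"dz":0,"fingers":1}]'
cat > m.py <<'E'
from h import *
s=read_state(); M=R.from_quat(s['eef_rot']).as_matrix();print(st(),s['joint_positions'].round(2),np.degrees(np.arctan2(M[1,1],M[0,1])))
ee=s['ee_pos'];C=cal('wrist'); I,D=camera('wrist')
cv2.imwrite('pics/w3.png',I[...,::-1])
P=cloud(C,D); near=(abs(P[...,0]-.542)<.045)&(abs(P[...,1]-.222)<.045)
t=P[(P[...,2]>.108)&(P[...,2]<.1135)&near]; t=t[np.hypot(t[:,0]-.5415,t[:,1]-.222)>.027]
g=[t[t[:,1]>.222],t[t[:,1]<.222]]; cs=[]
for q in g:
  print(len(q),np.median(q,0).round(4),np.percentile(q,2,0).round(4),np.percentile(q,98,0).round(4))
  r=cv2.minAreaRect((q[:,:2]*1000).astype(np.float32)); print(r); cs.append(np.array(r[0])/1000)
print('mid',np.mean(cs,0),'sep',np.linalg.norm(cs[0]-cs[1]),'yaw',np.degrees(np.arctan2(*(cs[0]-cs[1])[::-1])))
c=P[(P[...,2]>.103)&(P[...,2]<.107)&near]; c=c[np.hypot(c[:,0]-.5415,c[:,1]-.222)<.028]
print('cap',cv2.minEnclosingCircle((c[:,:2]*1000).astype(np.float32)),c.mean(0))
E
python3 m.py
```

```text
time: 4.08
ee_pos: [0.5405, 0.2199, 0.1843]
eef_rot: [-0.704, 0.056, 0.706, 0.054]
ft_force: [-0.4, -0.2, -1.0]
width: 0.0871
{'time': np.float64(4.075), 'ee_pos': array([0.5405, 0.2199, 0.1843]), 'eef_rot': array([-0.7041,  0.0558,  0.7058,  0.0542]), 'ft_force': array([-0.3719, -0.1815, -0.9787]), 'torque': array([ 0.0404,  0.0182, -0.0196]), 'width': np.float64(0.0871)} [ 0.09  0.35 -0.68  1.61  0.23  1.26 -2.36] -98.92514214473381
157 [0.5457 0.254  0.1113] [0.5368 0.2517 0.1084] [0.5541 0.2565 0.1127]
((545.5835571289062, 254.24227905273438), (3.305691957473755, 18.024307250976562), 82.01168823242188)
144 [0.5372 0.1921 0.1115] [0.5279 0.1895 0.1095] [0.5451 0.1943 0.1128]
((536.4353637695312, 192.13558959960938), (3.1800782680511475, 17.85576057434082), 80.31031036376953)
mid [0.54100946 0.22318893] sep 0.062776829456157 yaw 81.62069862343407
cap ((540.819580078125, 223.348876953125), 24.950660705566406) [0.54168022 0.22298982 0.10502889]
```

View pics/w3.png

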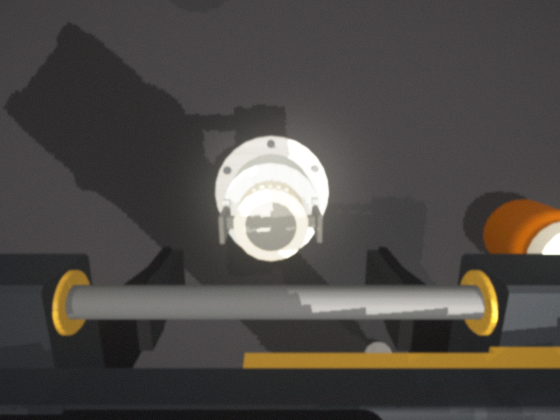

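Sizes check out: tabs 18×3.2 mm, separation 62.8 mm, cap radius 24.95 mm, top at 105 mm. The axis is (0.541, 0.2232) with yaw 81.6°. I'll descend.

```bash
python3 -m creep '[{"rx":0,"ry":0,"rz":0.0015,"dx":0.02,"dy":0.11,"dz":0,"fingers":1},{"rx":0,"ry":0,"rz":0,"dx":0,"dy":0,"dz":-0.7,"fingers":1},{"rx":0,"ry":0,"rz":0,"dx":0,"dy":0,"dz":-0.7,"fingers":1},{"rx":0,"ry":0,"rz":0,"dx":0,"dy":0,"dz":-0.7,"fingers":1},{"rx":0,"ry":0,"rz":0,"dx":0,"dy":0,"dz":-0.54,"fingers":1},{"rx":0,"ry":0,"rz":0,"dx":0,"dy":0,"dz":-0.27,"fingers":1},{"rx":0,"ry":0,"rz":0,"dx":0,"dy":0,"dz":0,"fingers":1},{"rx":0,"ry":0,"rz":0,"dx":0,"dy":0,"dz":0,"fingers":1}]'; python3 -c "
from h import *
s=read_state(); M=R.from_quat(s['eef_rot']).as_matrix();print(st(),np.degrees(np.arctan2(M[1,1],M[0,1])))
print(M[:,0])"
```

```text
time: 5.12
ee_pos: [0.5423, 0.2256, 0.0991]
eef_rot: [0.706, -0.051, -0.705, -0.051]
ft_force: [1.3, 1.1, 0.2]
width: 0.087
{'time': np.float64(5.125), 'ee_pos': array([0.5423, 0.2256, 0.0991]), 'eef_rot': array([ 0.7056, -0.051 , -0.7049, -0.0513]), 'ft_force': array([1.2618, 1.117 , 0.2384]), 'torque': array([0.0176, 0.0241, 0.0285]), 'width': np.float64(0.087)} -98.28898792826777
[ 1.06923791e-03  3.54085783e-04 -9.99999366e-01]
```

```bash
python3 -m creep '[{"rx":0,"ry":0,"rz":0,"dx":-0.04,"dy":-0.08,"dz":-0.1,"fingers":1},{"rx":0,"ry":0,"rz":0,"dx":0,"dy":0,"dz":0,"fingers":1},{"rx":0,"ry":0,"rz":0,"dx":0,"dy":0,"dz":0,"fingers":1},{"rx":0,"ry":0,"rz":0,"dx":0,"dy":0,"dz":0,"fingers":1}]'; python3 -c "
from h import *
for n in ('wrist',):
  s=read_state();C=cal(n);I,D=camera(n);cv2.imwrite('pics/w4.png',I[...,::-1])
print(st())"
```

```text
time: 5.62
ee_pos: [0.5407, 0.223, 0.0954]
eef_rot: [0.705, -0.051, -0.705, -0.051]
ft_force: [-0.1, 0.0, 0.3]
width: 0.0871
{'time': np.float64(5.675), 'ee_pos': array([0.5407, 0.223 , 0.0954]), 'eef_rot': array([ 0.7053, -0.0511, -0.7052, -0.0511]), 'ft_force': array([-0.8533, -0.1194, -0.488 ]), 'torque': array([ 0.0337, -0.0046, -0.0384]), 'width': np.float64(0.0871)}
```

View pics/w4.png

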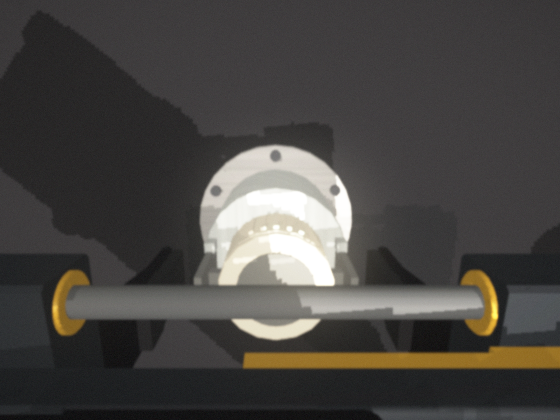

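The tabs (cols 211 and 343) are centred between the fingers (cols 183 and 367), so I'll squeeze now.

```bash
python3 -m creep '[{"rx":0,"ry":0,"rz":0,"dx":0,"dy":0,"dz":0,"fingers":0.55},{"rx":0,"ry":0,"rz":0,"dx":0,"dy":0,"dz":0,"fingers":0.45},{"rx":0,"ry":0,"rz":0,"dx":0,"dy":0,"dz":0,"fingers":0.35},{"rx":0,"ry":0,"rz":0,"dx":0,"dy":0,"dz":0,"fingers":0.25},{"rx":0,"ry":0,"rz":0,"dx":0,"dy":0,"dz":0,"fingers":0.15},{"rx":0,"ry":0,"rz":0,"dx":0,"dy":0,"dz":0,"fingers":0.1},{"rx":0,"ry":0,"rz":0,"dx":0,"dy":0,"dz":0,"fingers":0.1},{"rx":0,"ry":0,"rz":0,"dx":0,"dy":0,"dz":0,"fingers":0.1}]' 18; python3 -c "
from h import *
print(st())"
```

```text
time: 6.68
ee_pos: [0.5406, 0.2229, 0.0954]
eef_rot: [0.705, -0.051, -0.705, -0.051]
ft_force: [-1.2, 0.1, 3.5]
width: 0.0554
{'time': np.float64(6.675), 'ee_pos': array([0.5406, 0.2229, 0.0954]), 'eef_rot': array([ 0.7053, -0.0512, -0.7052, -0.0511]), 'ft_force': array([-1.214 ,  0.0882,  3.499 ]), 'torque': array([-0.1076,  0.3508,  0.0432]), 'width': np.float64(0.0554)}
```

```bash
cat > chk.py <<'E'
# usage: chk.py LIMIT ; prints state, exits 1 if |Mz| or lateral force is over the limit
import sys; from h import *
s=read_state(); M=R.from_quat(s['eef_rot']).as_matrix()
y=np.degrees(np.arctan2(M[1,1],M[0,1]))
print(s['time'].__round__(2),'yaw %.2f'%y,'turned %.2f'%(y+98.3),'Mz %.3f'%s['torque'][2],np.round(s['ft_force'],1),np.round(s['ee_pos'],4),'w %.4f'%s['width'])
sys.exit(int(abs(s['torque'][2])>float(sys.argv[1]) or np.hypot(*s['ft_force'][:2])>12))
E
python3 -m creep '[{"rx":0,"ry":0,"rz":0.005,"dx":0,"dy":0,"dz":0,"fingers":0.1},{"rx":0,"ry":0,"rz":0.005,"dx":0,"dy":0,"dz":0,"fingers":0.1},{"rx":0,"ry":0,"rz":0,"dx":0,"dy":0,"dz":0,"fingers":0.1}]' && python3 chk.py 0.2 && python3 -m creep '[{"rx":0,"ry":0,"rz":0.01,"dx":0,"dy":0,"dz":0,"fingers":0.1},{"rx":0,"ry":0,"rz":0.01,"dx":0,"dy":0,"dz":0,"fingers":0.1},{"rx":0,"ry":0,"rz":0,"dx":0,"dy":0,"dz":0,"fingers":0.1}]' && python3 chk.py 0.2 && python3 -m creep '[{"rx":0,"ry":0,"rz":0.01,"dx":0,"dy":0,"dz":0,"fingers":0.1},{"rx":0,"ry":0,"rz":0.01,"dx":0,"dy":0,"dz":0,"fingers":0.1},{"rx":0,"ry":0,"rz":0.01,"dx":0,"dy":0,"dz":0,"fingers":0.1},{"rx":0,"ry":0,"rz":0,"dx":0,"dy":0,"dz":0,"fingers":0.1},{"rx":0,"ry":0,"rz":0,"dx":0,"dy":0,"dz":0,"fingers":0.1}]' && python3 chk.py 0.2; python3 -c "from h import *
print(read_state()['joint_positions'])"
```

```text
time: 7.05
ee_pos: [0.5408, 0.2231, 0.0954]
eef_rot: [0.707, -0.029, -0.706, -0.029]
ft_force: [-0.2, 0.2, 4.2]
width: 0.0559
7.05 yaw -94.64 turned 3.66 Mz 0.006 [-0.2  0.2  4.2] [0.5408 0.2231 0.0954] w 0.0559
time: 7.42
ee_pos: [0.5408, 0.2231, 0.0954]
eef_rot: [0.707, 0.015, -0.707, 0.015]
ft_force: [0.3, 0.7, 4.5]
width: 0.0555
7.42 yaw -87.51 turned 10.79 Mz 0.002 [0.3 0.7 4.5] [0.5408 0.2231 0.0954] w 0.0555
time: 8.05
ee_pos: [0.5408, 0.223, 0.0954]
eef_rot: [0.703, 0.081, -0.702, 0.081]
ft_force: [0.4, -0.8, 4.7]
width: 0.0552
8.05 yaw -76.81 turned 21.49 Mz 0.084 [ 0.4 -0.8  4.7] [0.5408 0.223  0.0954] w 0.0552
[ 0.11155253  0.45929747 -0.72251691  1.69744972  0.33335535  1.11137429
 -2.05000679]
```

```bash
cat > /dev/null; 
python3 -m creep '[{"rx":0,"ry":0,"rz":0.004,"dx":0,"dy":0,"dz":0,"fingers":0.1},{"rx":0,"ry":0,"rz":0.004,"dx":0,"dy":0,"dz":0,"fingers":0.1},{"rx":0,"ry":0,"rz":0,"dx":0,"dy":0,"dz":0,"fingers":0.1}]' >/dev/null && python3 chk.py 0.17 &&
python3 -m creep '[{"rx":0,"ry":0,"rz":0.004,"dx":0,"dy":0,"dz":0,"fingers":0.1},{"rx":0,"ry":0,"rz":0.004,"dx":0,"dy":0,"dz":0,"fingers":0.1},{"rx":0,"ry":0,"rz":0,"dx":0,"dy":0,"dz":0,"fingers":0.1}]' >/dev/null && python3 chk.py 0.17 &&
python3 -m creep '[{"rx":0,"ry":0,"rz":0.004,"dx":0,"dy":0,"dz":0,"fingers":0.1},{"rx":0,"ry":0,"rz":0,"dx":0,"dy":0,"dz":0,"fingers":0.1}]' >/dev/null && python3 chk.py 0.17 &&
python3 -m creep '[{"rx":0,"ry":0,"rz":0.004,"dx":0,"dy":0,"dz":0,"fingers":0.1},{"rx":0,"ry":0,"rz":0,"dx":0,"dy":0,"dz":0,"fingers":0.1}]' >/dev/null && python3 chk.py 0.17 &&
python3 -m creep '[{"rx":0,"ry":0,"rz":0.004,"dx":0,"dy":0,"dz":0,"fingers":0.1},{"rx":0,"ry":0,"rz":0,"dx":0,"dy":0,"dz":0,"fingers":0.1}]' >/dev/null && python3 chk.py 0.17 &&
python3 -m creep '[{"rx":0,"ry":0,"rz":0.004,"dx":0,"dy":0,"dz":0,"fingers":0.1},{"rx":0,"ry":0,"rz":0,"dx":0,"dy":0,"dz":0,"fingers":0.1}]' >/dev/null && python3 chk.py 0.17 &&
python3 -m creep '[{"rx":0,"ry":0,"rz":0.004,"dx":0,"dy":0,"dz":0,"fingers":0.1},{"rx":0,"ry":0,"rz":0,"dx":0,"dy":0,"dz":0,"fingers":0.1}]' >/dev/null && python3 chk.py 0.17 &&
python3 -m creep '[{"rx":0,"ry":0,"rz":0.004,"dx":0,"dy":0,"dz":0,"fingers":0.1},{"rx":0,"ry":0,"rz":0,"dx":0,"dy":0,"dz":0,"fingers":0.1}]' >/dev/null && python3 chk.py 0.17
```

```text
8.43 yaw -73.76 turned 24.54 Mz 0.029 [0.1 0.8 5.3] [0.5407 0.223  0.0954] w 0.0556
8.8 yaw -70.88 turned 27.42 Mz 0.005 [0.7 0.3 6.9] [0.5407 0.2229 0.0954] w 0.0557
9.05 yaw -69.44 turned 28.86 Mz 0.080 [0.5 0.1 5.2] [0.5407 0.223  0.0954] w 0.0555
9.3 yaw -68.00 turned 30.30 Mz 0.067 [-0.5  0.5  5.3] [0.5407 0.223  0.0954] w 0.0558
9.55 yaw -66.56 turned 31.74 Mz -0.032 [-0.1 -0.3  5.8] [0.5407 0.223  0.0954] w 0.0558
9.8 yaw -65.12 turned 33.18 Mz 0.017 [0.  0.1 5.2] [0.5407 0.223  0.0954] w 0.0552
10.05 yaw -63.68 turned 34.62 Mz -0.001 [-0.4  0.1  5.3] [0.5407 0.223  0.0954] w 0.0556
10.3 yaw -62.24 turned 36.06 Mz 0.024 [-0.5  0.2  5.9] [0.5407 0.223  0.0954] w 0.0554
```

```bash

python3 -m creep '[{"rx":0,"ry":0,"rz":0.004,"dx":0,"dy":0,"dz":0,"fingers":0.1},{"rx":0,"ry":0,"rz":0,"dx":0,"dy":0,"dz":0,"fingers":0.1}]' >/dev/null && python3 chk.py 0.15 &&
python3 -m creep '[{"rx":0,"ry":0,"rz":0.004,"dx":0,"dy":0,"dz":0,"fingers":0.1},{"rx":0,"ry":0,"rz":0,"dx":0,"dy":0,"dz":0,"fingers":0.1}]' >/dev/null && python3 chk.py 0.15 &&
python3 -m creep '[{"rx":0,"ry":0,"rz":0.004,"dx":0,"dy":0,"dz":0,"fingers":0.1},{"rx":0,"ry":0,"rz":0,"dx":0,"dy":0,"dz":0,"fingers":0.1}]' >/dev/null && python3 chk.py 0.15 &&
python3 -m creep '[{"rx":0,"ry":0,"rz":0.004,"dx":0,"dy":0,"dz":0,"fingers":0.1},{"rx":0,"ry":0,"rz":0,"dx":0,"dy":0,"dz":0,"fingers":0.1}]' >/dev/null && python3 chk.py 0.15 &&
python3 -m creep '[{"rx":0,"ry":0,"rz":0.004,"dx":0,"dy":0,"dz":0,"fingers":0.1},{"rx":0,"ry":0,"rz":0,"dx":0,"dy":0,"dz":0,"fingers":0.1}]' >/dev/null && python3 chk.py 0.15 &&
python3 -m creep '[{"rx":0,"ry":0,"rz":0.004,"dx":0,"dy":0,"dz":0,"fingers":0.1},{"rx":0,"ry":0,"rz":0,"dx":0,"dy":0,"dz":0,"fingers":0.1}]' >/dev/null && python3 chk.py 0.15 &&
python3 -m creep '[{"rx":0,"ry":0,"rz":0.004,"dx":0,"dy":0,"dz":0,"fingers":0.1},{"rx":0,"ry":0,"rz":0,"dx":0,"dy":0,"dz":0,"fingers":0.1}]' >/dev/null && python3 chk.py 0.15 &&
python3 -m creep '[{"rx":0,"ry":0,"rz":0.004,"dx":0,"dy":0,"dz":0,"fingers":0.1},{"rx":0,"ry":0,"rz":0,"dx":0,"dy":0,"dz":0,"fingers":0.1}]' >/dev/null && python3 chk.py 0.15 &&
python3 -m creep '[{"rx":0,"ry":0,"rz":0.004,"dx":0,"dy":0,"dz":0,"fingers":0.1},{"rx":0,"ry":0,"rz":0,"dx":0,"dy":0,"dz":0,"fingers":0.1}]' >/dev/null && python3 chk.py 0.15 &&
python3 -m creep '[{"rx":0,"ry":0,"rz":0.004,"dx":0,"dy":0,"dz":0,"fingers":0.1},{"rx":0,"ry":0,"rz":0,"dx":0,"dy":0,"dz":0,"fingers":0.1}]' >/dev/null && python3 chk.py 0.15 &&
python3 -m creep '[{"rx":0,"ry":0,"rz":0.004,"dx":0,"dy":0,"dz":0,"fingers":0.1},{"rx":0,"ry":0,"rz":0,"dx":0,"dy":0,"dz":0,"fingers":0.1}]' >/dev/null && python3 chk.py 0.15 &&
python3 -m creep '[{"rx":0,"ry":0,"rz":0.004,"dx":0,"dy":0,"dz":0,"fingers":0.1},{"rx":0,"ry":0,"rz":0,"dx":0,"dy":0,"dz":0,"fingers":0.1}]' >/dev/null && python3 chk.py 0.15
```

```text
10.55 yaw -60.80 turned 37.50 Mz 0.039 [-0.7 -0.3  5.2] [0.5407 0.223  0.0954] w 0.0554
10.8 yaw -59.36 turned 38.94 Mz 0.040 [0.  0.2 6. ] [0.5407 0.223  0.0954] w 0.0554
11.05 yaw -57.93 turned 40.37 Mz -0.008 [-0.2  0.9  5.3] [0.5407 0.223  0.0954] w 0.0557
11.3 yaw -56.49 turned 41.81 Mz -0.154 [-1.1 -0.4  6.3] [0.5406 0.223  0.0954] w 0.0556
```

```bash

python3 -m creep '[{"rx":0,"ry":0,"rz":0,"dx":0,"dy":0,"dz":0,"fingers":0.1}]' >/dev/null; python3 chk.py 0.3 &&
python3 -m creep '[{"rx":0,"ry":0,"rz":0.002,"dx":0,"dy":0,"dz":0,"fingers":0.1},{"rx":0,"ry":0,"rz":0,"dx":0,"dy":0,"dz":0,"fingers":0.1}]' >/dev/null && python3 chk.py 0.2 &&
python3 -m creep '[{"rx":0,"ry":0,"rz":0.002,"dx":0,"dy":0,"dz":0,"fingers":0.1},{"rx":0,"ry":0,"rz":0,"dx":0,"dy":0,"dz":0,"fingers":0.1}]' >/dev/null && python3 chk.py 0.2
```

```text
11.43 yaw -56.51 turned 41.79 Mz -0.082 [-0.8  0.1  5.4] [0.5406 0.223  0.0954] w 0.0554
11.68 yaw -55.79 turned 42.51 Mz -0.192 [0.2 1.  6.3] [0.5406 0.223  0.0954] w 0.0555
11.93 yaw -55.07 turned 43.23 Mz -0.282 [-0.5  0.5  5.3] [0.5406 0.223  0.0954] w 0.0557
```

Stop felt: torque grows by about 0.14 N m per degree, with first touch at about 41.7°. I'll back off to about 2.5° before it and test-lift gently.

```bash

python3 -m creep '[{"rx":0,"ry":0,"rz":-0.006,"dx":0,"dy":0,"dz":0,"fingers":0.1},{"rx":0,"ry":0,"rz":-0.005,"dx":0,"dy":0,"dz":0,"fingers":0.1},{"rx":0,"ry":0,"rz":0,"dx":0,"dy":0,"dz":0,"fingers":0.1},{"rx":0,"ry":0,"rz":0,"dx":0,"dy":0,"dz":0,"fingers":0.1}]' >/dev/null; python3 chk.py 0.15 &&
python3 -m creep '[{"rx":0,"ry":0,"rz":0,"dx":0,"dy":0,"dz":0.03,"fingers":0.1},{"rx":0,"ry":0,"rz":0,"dx":0,"dy":0,"dz":0,"fingers":0.1}]' >/dev/null; python3 chk.py 0.15 &&
python3 -m creep '[{"rx":0,"ry":0,"rz":0,"dx":0,"dy":0,"dz":0.03,"fingers":0.1},{"rx":0,"ry":0,"rz":0,"dx":0,"dy":0,"dz":0,"fingers":0.1}]' >/dev/null; python3 chk.py 0.15
```

```text
12.43 yaw -59.02 turned 39.28 Mz -0.066 [-0.9  1.   5.9] [0.5406 0.223  0.0954] w 0.0556
12.68 yaw -59.04 turned 39.26 Mz 0.007 [-0.6  0.2 -1.4] [0.5401 0.2226 0.0955] w 0.0557
12.93 yaw -59.05 turned 39.25 Mz 0.003 [ 0.1  0.3 -1.1] [0.5405 0.2229 0.097 ] w 0.0558
```

```bash

python3 -m creep '[{"rx":0,"ry":0,"rz":0,"dx":0,"dy":0,"dz":0.05,"fingers":0.1},{"rx":0,"ry":0,"rz":0,"dx":0,"dy":0,"dz":0.03,"fingers":0.1}]' >/dev/null; python3 chk.py 0.15 &&
python3 -m creep '[{"rx":0,"ry":0,"rz":0,"dx":0,"dy":0,"dz":0.1,"fingers":0.1},{"rx":0,"ry":0,"rz":0,"dx":0,"dy":0,"dz":0.1,"fingers":0.1}]' >/dev/null; python3 chk.py 0.15 &&
python3 -m creep '[{"rx":0,"ry":0,"rz":0,"dx":0,"dy":0,"dz":0.3,"fingers":0.1},{"rx":0,"ry":0,"rz":0,"dx":0,"dy":0,"dz":0.3,"fingers":0.1},{"rx":0,"ry":0,"rz":0,"dx":0,"dy":0,"dz":0.3,"fingers":0.1},{"rx":0,"ry":0,"rz":0,"dx":0,"dy":0,"dz":0.3,"fingers":0.1}]' >/dev/null; python3 chk.py 0.15 
```

```text
13.18 yaw -59.05 turned 39.25 Mz -0.018 [-0.3  0.1 -0.3] [0.5406 0.223  0.0996] w 0.0554
13.43 yaw -59.05 turned 39.25 Mz 0.062 [-1.3 -0.7 -0.8] [0.5406 0.223  0.1057] w 0.0553
13.93 yaw -59.05 turned 39.25 Mz 0.012 [-0.  -0.3 -1.4] [0.5407 0.2229 0.1423] w 0.0557
```

```bash

python3 -m creep '[{"rx":0,"ry":0,"rz":0,"dx":0,"dy":0,"dz":0.6,"fingers":0.1},{"rx":0,"ry":0,"rz":0,"dx":0,"dy":-0.3,"dz":0.7,"fingers":0.1},{"rx":0,"ry":0,"rz":0,"dx":-0.1,"dy":-0.7,"dz":0.7,"fingers":0.1},{"rx":0,"ry":0,"rz":0,"dx":-0.1,"dy":-0.9,"dz":0,"fingers":0.1},{"rx":0,"ry":0,"rz":0,"dx":-0.1,"dy":-0.9,"dz":0,"fingers":0.1},{"rx":0,"ry":0,"rz":0,"dx":-0.1,"dy":-0.9,"dz":0,"fingers":0.1},{"rx":0,"ry":0,"rz":0,"dx":-0.1,"dy":-0.9,"dz":0,"fingers":0.1},{"rx":0,"ry":0,"rz":0,"dx":-0.1,"dy":-0.9,"dz":0,"fingers":0.1},{"rx":0,"ry":0,"rz":0,"dx":-0.1,"dy":-0.9,"dz":0,"fingers":0.1},{"rx":0,"ry":0,"rz":0,"dx":-0.1,"dy":-0.9,"dz":0,"fingers":0.1}]' >/dev/null; python3 chk.py 0.2 &&
python3 -m creep '[{"rx":0,"ry":0,"rz":0,"dx":-0.1,"dy":-0.9,"dz":0,"fingers":0.1},{"rx":0,"ry":0,"rz":0,"dx":-0.1,"dy":-0.9,"dz":0,"fingers":0.1},{"rx":0,"ry":0,"rz":0,"dx":-0.1,"dy":-0.9,"dz":0,"fingers":0.1},{"rx":0,"ry":0,"rz":0,"dx":-0.1,"dy":-0.9,"dz":0,"fingers":0.1},{"rx":0,"ry":0,"rz":0,"dx":-0.1,"dy":-0.9,"dz":0,"fingers":0.1},{"rx":0,"ry":0,"rz":0,"dx":-0.1,"dy":-0.9,"dz":0,"fingers":0.1},{"rx":0,"ry":0,"rz":0,"dx":-0.1,"dy":-0.9,"dz":0,"fingers":0.1},{"rx":0,"ry":0,"rz":0,"dx":0,"dy":-0.9,"dz":0,"fingers":0.1},{"rx":0,"ry":0,"rz":0,"dx":0,"dy":-0.5,"dz":0,"fingers":0.1},{"rx":0,"ry":0,"rz":0,"dx":0,"dy":0,"dz":0,"fingers":0.1}]' >/dev/null; python3 chk.py 0.15; python3 -c "
from h import *
C=cal('wrist'); I,D=camera('wrist'); cv2.imwrite('pics/w5.png',I[...,::-1])
P=cloud(C,D); m=(P[...,2]<.012)&(P[...,2]>-.005)&(I.min(-1)>90)&(np.abs(P[...,0]-.495)<.12)&(np.abs(P[...,1]+.24)<.12)
s=P[m]; print(len(s),np.median(s,0),cv2.minAreaRect((s[:,:2]*1000).astype(np.float32)))
print(read_state()['joint_positions'])"
```

```text
15.18 yaw -59.07 turned 39.23 Mz -0.026 [-0.1  0.8 -1.1] [0.5166 0.0026 0.2028] w 0.0553
16.43 yaw -59.14 turned 39.16 Mz -0.042 [ 1.1  1.  -1. ] [ 0.4955 -0.2278  0.2019] w 0.0552
20257 [ 0.51830724 -0.22263084  0.00261957] ((470.4493713378906, -248.80224609375), (215.25294494628906, 165.18125915527344), 8.867511749267578)
[ 0.86005443  0.22754846 -0.5868966   1.69306091  0.13109097  1.26027333
 -0.78575509]
```

View pics/w5.png

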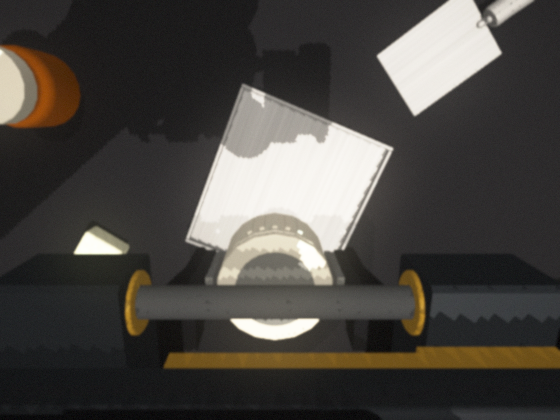

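The cap is held level. The tray is underneath, with corners at (245,85), (392,148) and (186,240). Now I'll lower it.

```bash

python3 -m creep '[{"rx":0,"ry":0,"rz":0,"dx":0,"dy":-0.4,"dz":-0.5,"fingers":0.1},{"rx":0,"ry":0,"rz":0,"dx":0,"dy":0,"dz":-0.8,"fingers":0.1},{"rx":0,"ry":0,"rz":0,"dx":0,"dy":0,"dz":-0.8,"fingers":0.1},{"rx":0,"ry":0,"rz":0,"dx":0,"dy":0,"dz":-0.8,"fingers":0.1},{"rx":0,"ry":0,"rz":0,"dx":0,"dy":0,"dz":-0.8,"fingers":0.1},{"rx":0,"ry":0,"rz":0,"dx":0,"dy":0,"dz":-0.8,"fingers":0.1},{"rx":0,"ry":0,"rz":0,"dx":0,"dy":0,"dz":-0.5,"fingers":0.1},{"rx":0,"ry":0,"rz":0,"dx":0,"dy":0,"dz":-0.3,"fingers":0.1},{"rx":0,"ry":0,"rz":0,"dx":0,"dy":0,"dz":0,"fingers":0.1},{"rx":0,"ry":0,"rz":0,"dx":0,"dy":0,"dz":0,"fingers":0.1}]' >/dev/null; python3 chk.py 0.2; python3 -c "
from h import *
print(R.from_quat(read_state()['eef_rot']).as_matrix()[:,0])"
```

```text
17.73 yaw -59.05 turned 39.25 Mz 0.036 [ 0.8 -0.  -1.5] [ 0.4961 -0.2392  0.0432] w 0.0552
[ 1.11233163e-03 -5.99452159e-04 -9.99999202e-01]
```

```bash

python3 -m creep '[{"rx":0,"ry":0,"rz":0,"dx":0,"dy":0,"dz":-0.25,"fingers":0.1},{"rx":0,"ry":0,"rz":0,"dx":0,"dy":0,"dz":-0.2,"fingers":0.1},{"rx":0,"ry":0,"rz":0,"dx":0,"dy":0,"dz":0,"fingers":0.1},{"rx":0,"ry":0,"rz":0,"dx":0,"dy":0,"dz":0,"fingers":0.1}]' >/dev/null; python3 chk.py 0.2 &&
python3 -m creep '[{"rx":0,"ry":0,"rz":0,"dx":0,"dy":0,"dz":-0.03,"fingers":0.1},{"rx":0,"ry":0,"rz":0,"dx":0,"dy":0,"dz":0,"fingers":0.1},{"rx":0,"ry":0,"rz":0,"dx":0,"dy":0,"dz":0,"fingers":0.1}]' >/dev/null; python3 chk.py 0.15 &&
python3 -m creep '[{"rx":0,"ry":0,"rz":0,"dx":0,"dy":0,"dz":-0.03,"fingers":0.1},{"rx":0,"ry":0,"rz":0,"dx":0,"dy":0,"dz":0,"fingers":0.1},{"rx":0,"ry":0,"rz":0,"dx":0,"dy":0,"dz":0,"fingers":0.1}]' >/dev/null; python3 chk.py 0.15
```

```text
18.23 yaw -59.05 turned 39.25 Mz 0.030 [ 0.2 -0.5 -1.1] [ 0.4957 -0.239   0.029 ] w 0.0556
18.6 yaw -59.05 turned 39.25 Mz -0.025 [-0.4  0.5 -1.6] [ 0.4956 -0.2391  0.0281] w 0.0556
18.98 yaw -59.05 turned 39.25 Mz 0.016 [ 0.1 -0.3 -1.2] [ 0.4956 -0.2391  0.0272] w 0.0557
```

```bash

python3 -m creep '[{"rx":0,"ry":0,"rz":0,"dx":0,"dy":0,"dz":-0.02,"fingers":0.1},{"rx":0,"ry":0,"rz":0,"dx":0,"dy":0,"dz":0,"fingers":0.1},{"rx":0,"ry":0,"rz":0,"dx":0,"dy":0,"dz":0,"fingers":0.1}]' >/dev/null; python3 chk.py 0.2 
python3 -m creep '[{"rx":0,"ry":0,"rz":0,"dx":0,"dy":0,"dz":-0.02,"fingers":0.1},{"rx":0,"ry":0,"rz":0,"dx":0,"dy":0,"dz":0,"fingers":0.1},{"rx":0,"ry":0,"rz":0,"dx":0,"dy":0,"dz":0,"fingers":0.1}]' >/dev/null; python3 chk.py 0.15
```

```text
19.35 yaw -59.05 turned 39.25 Mz -0.024 [ 0.2  0.3 -2.6] [ 0.4956 -0.2391  0.0266] w 0.0555
19.73 yaw -59.05 turned 39.25 Mz 0.005 [-1.8  1.4  5.8] [ 0.4957 -0.2391  0.0264] w 0.0556
```

There is contact with the floor at the expected height (TCP 26.4 mm, Fz +5.8 N). I'll release gently and rise.

```bash

python3 -m creep '[{"rx":0,"ry":0,"rz":0,"dx":0,"dy":0,"dz":0,"fingers":0.4},{"rx":0,"ry":0,"rz":0,"dx":0,"dy":0,"dz":0,"fingers":0.6},{"rx":0,"ry":0,"rz":0,"dx":0,"dy":0,"dz":0,"fingers":0.8},{"rx":0,"ry":0,"rz":0,"dx":0,"dy":0,"dz":0,"fingers":0.95},{"rx":0,"ry":0,"rz":0,"dx":0,"dy":0,"dz":0,"fingers":0.95},{"rx":0,"ry":0,"rz":0,"dx":0,"dy":0,"dz":0,"fingers":0.95}]' >/dev/null; python3 chk.py 0.2 &&
python3 -m creep '[{"rx":0,"ry":0,"rz":0,"dx":0,"dy":0,"dz":0.2,"fingers":0.95},{"rx":0,"ry":0,"rz":0,"dx":0,"dy":0,"dz":0.5,"fingers":0.95},{"rx":0,"ry":0,"rz":0,"dx":0,"dy":0,"dz":0.9,"fingers":0.95},{"rx":0,"ry":0,"rz":0,"dx":0,"dy":0,"dz":0.9,"fingers":0.95},{"rx":0,"ry":0,"rz":0,"dx":0,"dy":0,"dz":0.9,"fingers":0.95},{"rx":0,"ry":0,"rz":0,"dx":0,"dy":0,"dz":0.9,"fingers":0.95},{"rx":0,"ry":0,"rz":0,"dx":0,"dy":0,"dz":0.9,"fingers":0.95},{"rx":0,"ry":0,"rz":0,"dx":0,"dy":0,"dz":0,"fingers":0.95},{"rx":0,"ry":0,"rz":0,"dx":0,"dy":0,"dz":0,"fingers":0.95}]' >/dev/null; python3 chk.py 0.2; python3 -c "
from h import *
C=cal('wrist'); I,D=camera('wrist'); P=cloud(C,D)
J=camera('side')[0]
cv2.imwrite('pics/end.png',np.hstack([cv2.resize(I,(400,300)),cv2.resize(J,(400,300))])[...,::-1])
n=np.hypot(P[...,0]-.4957,P[...,1]+.239)<.028; t=P[n&(P[...,2]>.03)&(P[...,2]<.04)]
print(len(t),cv2.minEnclosingCircle((t[:,:2]*1000).astype(np.float32)))
A=np.c_[t[:,:2]-t[:,:2].mean(0),np.ones(len(t))]; print('plane',np.linalg.lstsq(A,t[:,2],rcond=None)[0])"
```

```text
20.48 yaw -59.05 turned 39.25 Mz 0.040 [ 1.2 -0.3 -0.1] [ 0.4956 -0.239   0.0259] w 0.0840
21.6 yaw -59.05 turned 39.25 Mz 0.030 [-0.4 -0.2 -0.6] [ 0.4954 -0.239   0.182 ] w 0.0849
2693 ((495.94195556640625, -238.5394744873047), 24.93224334716797)
plane [-0.00810477 -0.00327145  0.03596606]
```

View pics/end.png

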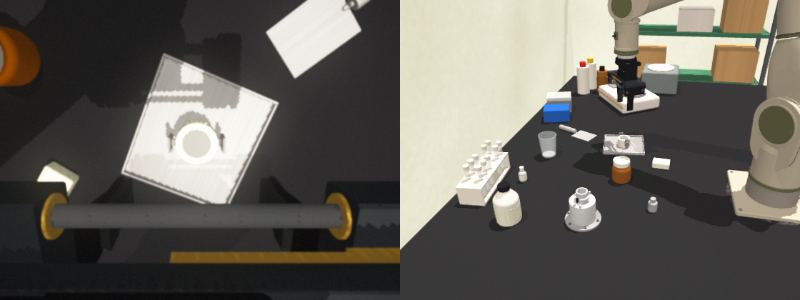

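The cap lies upright and flat in the tray, at about (196,143) in the left half, with its top at 36.0 mm (3 + 33 expected) and a tilt of about 0.5°. The canister is open, the other things are where they were, and the gripper is clear.

```bash
python3 -c "
from bench import *
print(close_job())"
```

```text
the job is handed in; nothing more can be done
None
```

The cap is off the canister and sits upright and flat on the floor of the steel tray, released. I handed the job in with about 22 s used of the 67 s.

- **Unlocking:** I squeezed both tabs fully in; the finger opening read 55–56 mm, against 56 mm for fully pressed. I turned the cap anticlockwise and felt the stop at about 41.7°. Torque there rose by about 0.14 N m per degree, and the highest reading was 0.28 N m.
- **Lifting:** I backed off to about 2.5° before the stop and lifted. Only the cap's weight showed on the wrist, about 1 N, so it was not hooked.
- **Placing:** I lowered the cap until it touched the tray floor, with about 6 N of contact. The cap then opened out of the gripper without trouble.
- **Last checks:** The cap's top is at 36.0 mm, as expected for lying on the tray floor, and its tilt is about 0.5°. It is near the tray's centre. The gripper is clear and about 150 mm higher, and in the last pictures, by eye, the other things are where they were.
- **What disagreed:**
  - My first set of moves was refused for missing keys, and nothing moved.
  - The top and wrist cameras put the cap about 3 mm apart in y. I used the wrist value, and the sideways forces of under about 1.5 N while turning agreed with it.

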